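Stand the tower sections on their cork bases

TASK

Ready for gluing, stand each of the four loose grey resin tower sections (wide round, slim round, square, oblong) upright and centred on the cork base that has its own outline and size, with the square and the oblong ones turned so that their sides run parallel to the sides of their bases. Leave the white pawn and the paint pot standing where they are, and let go of everything at the end.

Things in the scene. Friction and masses are not known exactly. Their poses are not given: they have to be found in the camera images.
- drum_mid (a point): Loose wide round tower section, light grey resin, 54 mm diameter, 60 mm tall, battlements on top, solid, standing upright at the start. The point is its centre, half-way up (30 mm above its foot); z is up.
- turret_mid (a point): Loose slim round tower section, light grey resin, 34 mm diameter, 70 mm tall, battlements on top, solid, standing upright at the start. The point is its centre, half-way up (35 mm above its foot); z is up.
- keep_mid (a point): Loose square tower section, light grey resin, 44 x 44 mm, 64 mm tall, sides along its x and y, battlements on top, solid, standing upright at the start. The point is its centre, half-way up (32 mm above its foot); z is up.
- gatehouse_mid (a point): Loose oblong tower section, light grey resin, 62 mm long (along its x) by 34 mm wide (along its y), 60 mm tall, battlements on top, solid, standing upright at the start. The point is its centre, half-way up (30 mm above its foot); z is up.
- drum_base_top (a point): Fixed wide round base, 74 mm diameter: cork inside a thin black plastic rim, flat, 8 mm thick, lying on the plank, 10 mm larger all round than the section that belongs on it. The point is the centre of its top face; z is up.
- turret_base_top (a point): Fixed small round base, 54 mm diameter: cork inside a thin black plastic rim, flat, 8 mm thick, lying on the plank, 10 mm larger all round than the section that belongs on it. The point is the centre of its top face; z is up.
- keep_base_top (a point): Fixed square base, 64 x 64 mm, sides along its x and y: cork inside a thin black plastic rim, flat, 8 mm thick, lying on the plank, 10 mm larger all round than the section that belongs on it. The point is the centre of its top face; z is up.
- gatehouse_base_top (a point): Fixed oblong base, 82 mm long (along its x) by 54 mm wide (along its y): cork inside a thin black plastic rim, flat, 8 mm thick, lying on the plank, 10 mm larger all round than the section that belongs on it. The point is the centre of its top face; z is up.
- pawn_mid (a point): White plastic pawn, 34 mm across its foot, 62 mm tall, standing loose among the rest; not to be moved. The point is its centre, half-way up.
- pot_mid (a point): Small round paint pot of pale glass with a white lid, 38 mm diameter, 45 mm tall, standing loose among the rest; not to be moved. The point is its centre, half-way up.
There are look-alikes about, which are no part of the job. Leave any turquoise or yellow look-alike of the part that bears drum_mid alone.

How it is judged (in metres and radians):
At the end, for the whole second after the job is handed in: Each section upright (0.1 rad) on its own base (height within 4 mm), centred within 12 mm; square one parallel to its base within 0.2 rad (any quarter turn), oblong one within 0.2 rad (either way round); pawn and pot not moved over 12 mm; all released and at rest (horizontal distance between drum_mid and drum_base_top below 0.012 m and angle between each of drum_mid, turret_mid, keep_mid, gatehouse_mid's own z axis and vertical below 0.1 rad and z of drum_mid in the frame of drum_base_top between 0.026 and 0.034 m and linear speed of each of drum, turret, keep, gatehouse below 0.02 m/s and horizontal distance between turret_mid and turret_base_top below 0.012 m and z of turret_mid in the frame of turret_base_top between 0.031 and 0.039 m and horizontal distance between keep_mid and keep_base_top below 0.012 m and z of keep_mid in the frame of keep_base_top between 0.028 and 0.036 m and (angle between the x axis of keep_mid and the x axis of keep_base_top, either way round below 0.2 rad or angle between the x axis of keep_mid and the x axis of keep_base_top, either way round above 1.371 rad) and horizontal distance between gatehouse_mid and gatehouse_base_top below 0.012 m and z of gatehouse_mid in the frame of gatehouse_base_top between 0.026 and 0.034 m and angle between the x axis of gatehouse_mid and the x axis of gatehouse_base_top, either way round below 0.2 rad); the robot touches nothing.
It fails at once if the white pawn is moved by more than 12 mm or tipped over (distance of pawn_mid from where it was at the start of the episode above 0.012 m or angle between pawn_mid's own z axis and vertical above 0.4 rad).
It fails at once if the paint pot is moved by more than 12 mm or tipped over (distance of pot_mid from where it was at the start of the episode above 0.012 m or angle between pot_mid's own z axis and vertical above 0.4 rad).
It also fails if it takes over 120 s, if anything falls off the work surface, if the arm or the gripper's body presses on something with over 40 N, if the wrist force passes 120 N, or if a joint passes its speed limit or range.

ROBOT

A 6-joint arm with a two-finger parallel gripper is mounted at the origin on the work surface. World frame = base frame: x ahead of the robot, y to its left, z up, the work surface at z = 0. Lengths are in mm, angles in rad, forces in N, time in s.
With the tool pointing down it reaches from about 300 to 775 mm from the base axis. Payload 14.6 kg.
Tool frame: the origin (TCP) lies between the finger pads; the fingertips stand 25 mm ahead of it and the grasp point (between the pads) lies 6 mm ahead of it; z points along the fingers, y is the line along which they close (so a half turn about z gives the same grasp; the last joint's range is limited). The gripper opens to 94 mm and grips with 3 to 60 N. Pads are 16 mm wide; open, the fingers measure 119 mm over their backs; the gripper's body (75 mm by 177 mm) begins 78 mm behind the grasp point.
Start: joints at [1.142, 0.3, 1.521, -0, 1.321, -0.067], TCP at [194.674, 514.384, 206.546] pointing down, gripper open.
Joint ranges: [-3.03, 3.03], [-0.79, 2.21], [0.23, 2.52], [-1.04, 4.18], [0, 3.07], [-2.55, 2.55]. Speed limits (rad/s): [2.22, 2.22, 2.57, 3.14, 3.14, 3.14].

INTERFACE

Orientations are given as [roll, pitch, yaw] about the fixed x, y, z axes, in that order (R = Rz(yaw) Ry(pitch) Rx(roll)).
In Python, from cell import manip gives the robot as it stands. The module is installed in compiled form; this text tells all that it offers.
- The arm moves only by the tool step_arm, never from a script. Its argument "series" is one flat list of numbers, 5 for each row, row after row: the shift along the world's x, y, z in mm, then the turn about the world's z in rad, then the closure, from 0 (fully open) to 1 (shut). In form: [dx, dy, dz, spin, jaw, dx, dy, dz, spin, jaw, ...]. A call has 1 to 20 rows; each row shifts and turns the commanded pose from where the row before left it; what a row does not reach is not made up. A row lasts 1/8 s, in which the tool goes at most 62.5 mm and 10.7 degrees, less where a joint would pass 70% of its speed; a pose out of reach is approached as far as the arm can. A call is refused whole if a number of a shift passes 62.5 or a number of a turn 0.188, either way. A call with a gripper value outside its range is refused whole. The fingers move at their own pace and stop on an object; "squeeze" is the grip in N (left out, the last holds). Time passes only in rows, so rows that do not move let the fingers close. It gives the time, the measured TCP pose, the force, the opening and the grip force at its end, in the units of the state.
- manip.read_state(): the state, without advancing time (a new reading comes with each control period).
- manip.camera(name): name is "scene" or "side" or "wrist"; returns (picture, depth): 400x640x3 uint8, blue, green, red; 400x640 float32, mm along the optical axis (not along the pixel's ray), 0 where there is no reading.
- manip.camera_info(name): a dict with "fovy" (degrees; the focal length in pixels is half the picture's height over the tangent of half this angle, whatever the lens; pixels are square), "cx", "cy" (the principal point, pixels), "eye" and "orientation" of the camera in the world. Camera axes: x right, y down, z forward; pixel columns grow to the right and rows downward; lengths in mm; the calibration is good to about 2 mm. The wrist camera is an equidistant fisheye: a pixel r from the principal point sees the ray r / f radians off the axis. A picture is of the moment at which its call begins: read the wrist's pose just before it. camera_info takes no time and is no camera call; for the wrist camera it gives the pose at the moment of the call.
- manip.sign_off(): hands the job in; it is judged then, once.
The state is a dict: "clock": time; "joints": joint angles; "qd": joint speeds; "effort": joint torques, N m; "eef_pos": TCP position; "eef_rot": TCP orientation; "wrist_force": force on the tool from outside, world axes, zero at the start; "moment": the same for the moment, N m; "finger_gap": finger opening in mm; "finger_force": force on a finger pad.
Only numpy, scipy, OpenCV 4.12 (cv2) and the standard library are available. Lean on these libraries where they do the work, as an engineer would, in place of code of your own. Each camera call takes 0.05 s, during which the arm holds its last target. There are 200 camera calls.

## Working session

There is one attempt and no reset: what is moved stays moved. The work goes in short steps, Python scripts to look and compute and a tool call to move; the robot and the scene stay as the last step left them, time stands still between calls to the robot, and variables do not carry over. Pictures are saved under pics/ and viewed, at most 14 in all, crops included, and the job is handed in when it is done.

Besides the shell and the picture viewer there is one more tool, called after "Request:" as name(argument=value, ...), one argument or row to a line, values as JSON. step_arm: Moves the arm, as the interface text tells. Its arguments: {"type":"object","properties":{"series":{"type":"array"},"squeeze":{"type":"number"}},"required":["series"]}

```bash
mkdir -p pics
cat > h.py <<'E'
import numpy as np, cv2
from cell import manip
def grab(n):
    i=manip.camera_info(n); p,d=manip.camera(n); return i,p,d
def R(o):
    o=np.array(o,float)
    if o.shape==(3,3): return o
    from scipy.spatial.transform import Rotation
    return Rotation.from_euler('xyz',o).as_matrix()
def cloud(i,d):
    h,w=d.shape; f=h/2/np.tan(np.radians(i['fovy'])/2)
    u,v=np.meshgrid(np.arange(w),np.arange(h))
    P=np.stack([(u-i['cx'])/f*d,(v-i['cy'])/f*d,d],-1)
    return P@R(i['orientation']).T+np.array(i['eye'])
E
python3 - <<'E'
from h import *
for n in ['scene','side']:
    i,p,d=grab(n); print(n,i); cv2.imwrite(f'pics/{n}.png',p); np.savez(f'{n}.npz',p=p,d=d,X=cloud(i,d))
print(manip.read_state())
E
```

```text
scene {'fovy': 51.97093243666629, 'cx': 320.5812585508871, 'cy': 199.58864587051912, 'eye': array([906.47333922, 506.14881417, 893.28758993]), 'orientation': array([-2.55337136e+00, -2.30357951e-03,  2.48264649e+00])}
side {'fovy': 44.21878792383186, 'cx': 320.2892513894443, 'cy': 197.03461469346425, 'eye': array([ 383.96632313, -689.65067955,  820.0169048 ]), 'orientation': array([-2.36263976, -0.01879215, -0.20872094])}
{'clock': 0.1, 'joints': array([ 1.14241674e+00,  3.00384895e-01,  1.52149802e+00, -3.78590604e-05,
        1.32071647e+00, -6.65981517e-02]), 'qd': array([-1.00387821e-03, -1.62596998e-03, -1.71383062e-03, -1.11252258e-03,
        4.30073609e-05, -7.81470364e-04]), 'effort': array([-9.26641633e-05, -5.32648659e+01, -3.53284478e+01,  7.09293131e-02,
        2.35448324e-02, -9.51311904e-05]), 'eef_pos': array([194.58245709, 514.18264534, 206.06875628]), 'eef_rot': array([-3.14058571e+00, -3.04063680e-05,  2.77982059e+00]), 'wrist_force': array([ 0.75590316,  0.22706982, -0.34157176]), 'moment': array([ 0.02551773, -0.00429668,  0.00578022]), 'finger_force': 0.0, 'finger_gap': 93.72355286688895}
```

View pics/scene.png

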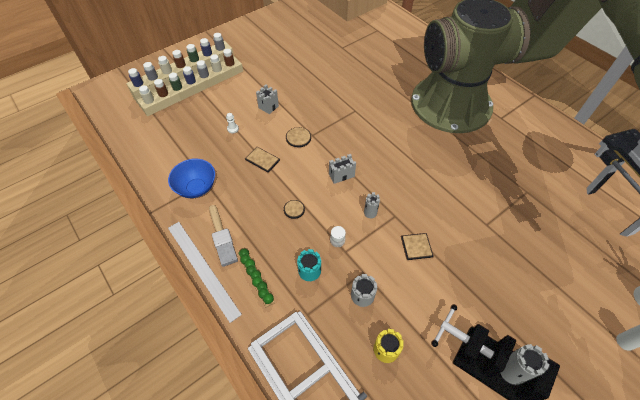

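View pics/side.png

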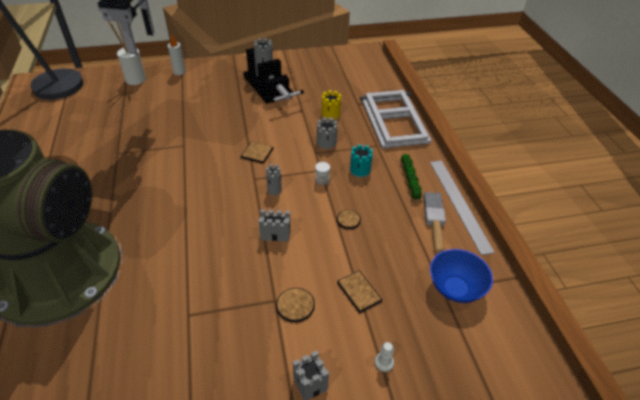

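The scene picture shows the keep at (267,99), gatehouse (342,168), turret (372,205), loose grey drum (364,290) and a clamped grey one at (530,360). The bases are round (298,136), oblong (262,159), small round (294,209) and square (417,246). The pawn is at (232,122) and the pot at (338,235). The side view agrees.

Run:
```python
from h import *
px={'scene':dict(keep=(267,99),gate=(342,168),turret=(372,205),drum=(364,290),pawn=(232,122),pot=(338,235),teal=(309,264),Bdrum=(298,136),Bgate=(262,159),Btur=(294,209),Bkeep=(417,246)),
'side':dict(keep=(310,377),gate=(275,226),turret=(273,180),drum=(327,134),pawn=(385,357),pot=(322,173),teal=(361,160),Bdrum=(295,304),Bgate=(359,291),Btur=(348,219),Bkeep=(257,152))}
H=dict(keep=64,gate=60,turret=70,drum=60,pawn=62,pot=45,teal=60)
for c in px:
    z=np.load(c+'.npz');X=z['X']
    for n,(u,v) in px[c].items():
        W=X[max(0,v-45):v+45,u-45:u+45].reshape(-1,3); c0=X[v,u]
        near=W[np.hypot(*(W-c0)[:,:2].T)<60]
        if n[0]=='B': s=near[(near[:,2]>4.5)&(near[:,2]<14)]
        else: s=near[(near[:,2]>H[n]-14)&(near[:,2]<H[n]+8)]
        if len(s)<5: print(c,n,'few',c0,len(s)); continue
        (cx,cy),(w,h),a=cv2.minAreaRect(s[:,:2].astype(np.float32))
        print(c,n,np.round([cx,cy,w,h,a,np.median(s[:,2]),s[:,2].max()],1),len(s), 'floor',np.round(np.median(near[near[:,2]<4][:,2]),1))
```

```text
scene keep [ 457.7 -333.9   47.8   48.    14.    57.2   67.3] 212 floor -0.0
scene gate [447.1   8.3  37.7  63.3  75.1  51.8  63.1] 315 floor 0.1
scene turret [465.  146.1  32.3  32.3   2.8  62.   72.3] 154 floor -0.0
scene drum [625.3 299.1  52.9  51.6  52.2  51.4  65.3] 495 floor 0.2
scene pawn [ 593.7 -317.8   16.8   20.2   54.6   56.4   62.7] 48 floor 0.1
scene pot [582.4 157.9  35.5  33.1  53.7  44.5  49.1] 183 floor 0.0
scene teal [683.6 178.2  52.2  53.1  75.1  51.5  64.1] 453 floor 0.0
scene Bdrum [ 464.3 -177.4   93.9   95.5   63.1    7.7   13.2] 385 floor 0.1
scene Bgate [ 599.9 -163.6   83.1   84.5   17.9    7.6   13.7] 432 floor 0.1
scene Btur [619.3  24.8  69.5  79.7  52.7   7.8  11.6] 288 floor -0.0
scene Bkeep [446.9 298.   94.   69.1  63.2   7.8  12.6] 615 floor 0.1
side keep [ 457.4 -336.1   44.8   46.2   14.9   54.8   66.8] 796 floor -0.8
side gate [446.8   4.1  37.8  62.4  75.8  50.8  62.3] 445 floor -1.2
side turret [465.2 141.1  33.9  33.2  50.2  61.3  70.9] 159 floor -1.4
side drum [625.1 294.1  56.2  51.   67.8  51.4  62.5] 266 floor -1.5
side pawn [ 590.8 -325.3   17.9   20.3   71.4   57.5   62.7] 132 floor -0.9
side pot [582.8 153.1  36.2  30.9  79.   42.9  48.6] 162 floor -1.2
side teal [684.4 173.1  54.   50.7  30.6  50.8  62. ] 313 floor -1.4
side Bdrum [ 459.  -178.    73.1   72.     9.9    6.9   11.5] 915 floor -1.0
side Bgate [ 587.2 -172.5   55.3   83.    19.1    6.9   11.4] 893 floor -1.0
side Btur [613.4  16.1  53.3  51.6  74.6   6.8  12. ] 299 floor -1.2
side Bkeep [440.1 282.6  67.7  64.3  58.6   6.7  10.6] 338 floor -1.2
```

Request:
step_arm(
  series=[28,-38,12,0,0,28,-38,12,0,0,28,-38,12,0,0,28,-38,12,0,0,28,-38,12,0,0,28,-38,12,0,0,28,-38,12,0,0,28,-38,12,0,0,28,-38,12,0,0,28,-38,12,0,0,28,-38,12,0,0,28,-38,12,0,0,0,0,0,0,0,0,0,0,0,0,0,0,0,0,0],
  squeeze=25,
)

```text
clock: 1.98
eef_pos: [530.2, 59.3, 350.4]
eef_rot: [-3.142, -0.0, 2.781]
wrist_force: [0.5, -0.6, 0.5]
finger_gap: 94.2
finger_force: 0.0
```

```bash
cat >> h.py <<'E'
def wcloud(i,d):
    h,w=d.shape; f=h/2/np.tan(np.radians(i['fovy'])/2)
    u,v=np.meshgrid(np.arange(w),np.arange(h)); x=u-i['cx'];y=v-i['cy'];r=np.hypot(x,y)+1e-9;t=r/f
    k=np.where(t<1.45,np.tan(np.minimum(t,1.45)),0)/r*d
    return np.stack([x*k,y*k,d],-1)@R(i['orientation']).T+np.array(i['eye'])
def boxes(X,lo,hi,near,rad):
    "opened, largest component of points in height band near an xy point -> minAreaRect"
    m=((X[...,2]>lo)&(X[...,2]<hi)&(np.hypot(X[...,0]-near[0],X[...,1]-near[1])<rad)).astype(np.uint8)
    if lo<20: m=cv2.morphologyEx(m,cv2.MORPH_OPEN,np.ones((3,3)))
    n,l,s,_=cv2.connectedComponentsWithStats(m,connectivity=8)
    if n<2: return None
    k=1+np.argmax(s[1:,4]); P=X[l==k] if lo<20 else X[m>0]
    (a,b),(w,h),an=cv2.minAreaRect(P[:,:2].astype(np.float32))
    return np.round([a,b,w,h,an,np.median(P[:,2]),len(P)],1)
G=dict(keep=(457,-335,50,70),gate=(447,6,46,66),turret=(465,144,56,76),drum=(625,297,46,66),pawn=(592,-322,50,70),pot=(582,155,36,50),teal=(684,176,46,66),Bdrum=(460,-178,4.5,12),Bgate=(590,-170,4.5,12),Btur=(614,19,4.5,12),Bkeep=(442,287,4.5,12))
def report(X):
    for n,(x,y,lo,hi) in G.items(): print(n,boxes(X,lo,hi,(x,y),65))
E
python3 - <<'E'
from h import *
print(manip.read_state()['eef_pos'])
i,p,d=grab('wrist'); print(i); cv2.imwrite('pics/w1.png',p); X=wcloud(i,d); report(X)
print('yellow/side'); print(boxes(np.load('side.npz')['X'],46,66,(740,310),90))
for c in ['scene','side']:
  for n in G:
    if n[0]=='B': x,y,lo,hi=G[n]; print(c,n,boxes(np.load(c+'.npz')['X'],lo,hi,(x,y),65))
E
```

```text
[530.16441648  59.25009829 350.40569013]
{'fovy': 65.70646984690485, 'cx': 319.8955482709861, 'cy': 199.31554465857266, 'eye': array([466.44572356,  83.8500124 , 528.4353558 ]), 'orientation': array([ 2.90655159e+00, -4.38814399e-04,  1.21015275e+00])}
keep [ 456.6 -331.5   45.5   47.4   15.1   55.5  486. ]
gate [446.    9.1  34.3  63.   75.3  50.8 895. ]
turret [463.6 146.   33.   32.7  26.5  60.8 391. ]
drum [623.9 299.9  52.9  52.4  13.5  51.1 727. ]
pawn None
pot [580.9 158.   33.7  32.4  69.8  44.7 366. ]
teal [673.7 188.7  52.2  28.3  38.7  51.1 365. ]
Bdrum [ 457.9 -173.5   73.7   68.8   68.7    7.5 1073. ]
Bgate [ 570.2 -174.3   21.6   83.    20.5    7.5  386. ]
Btur [611.5  19.2  53.8  51.6  24.    7.5 669. ]
Bkeep [ 439.3  288.4   65.2   65.1   59.1    7.8 1191. ]
yellow/side
[651.1 295.7   0.    0.    0.   54.7   1. ]
scene Bdrum [ 458.7 -175.7   72.9   69.6   55.2    7.7  351. ]
scene Bgate [ 587.9 -169.6   55.1   80.5   18.1    7.7  385. ]
scene Btur [613.9  18.8  51.5  49.7  67.9   7.9 266. ]
scene Bkeep [440.4 287.4  64.8  64.6  58.2   8.  573. ]
side Bdrum [ 460.  -177.1   70.8   67.5   81.4    6.9  819. ]
side Bgate [ 587.5 -172.3   54.6   81.5   21.9    6.9  785. ]
side Btur [614.1  14.4  50.3  44.9  74.6   6.8 261. ]
side Bkeep [437.8 288.1  60.6  50.3  80.1   6.8 215. ]
```

View pics/w1.png

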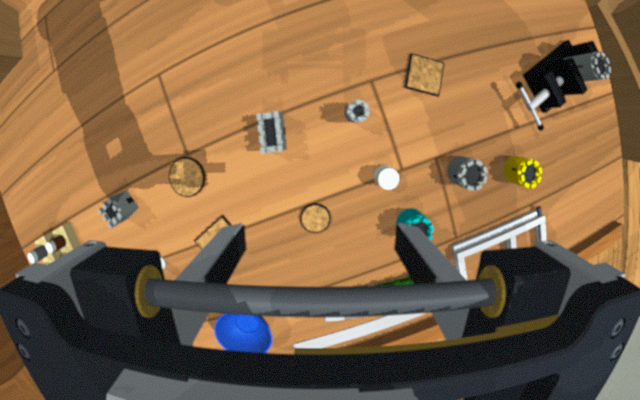

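The wrist view shows the same layout with no occlusion of the drum at (468,172). Yellow stands beside it at (525,172), so I will grip the drum across that line. Estimates agree to about 3 mm. Gatehouse first.

Request:
step_arm(
  series=[-14,-8.5,-38,0.018,0,-14,-8.5,-38,0.018,0,-14,-8.5,-38,0.018,0,-14,-8.5,-38,0.018,0,-14,-8.5,-38,0.018,0,-13.7,-8.8,-38,0.015,0,0,0,-30,0,0,0,0,-25,0,0,0,0,-16,0,0,0,0,-10,0,0,0,0,0,0,0,0,0,0,0,1,0,0,0,0,1,0,0,0,0,1,0,0,0,0,1,0,0,0,0,1,0,0,0,0,1,0,0,0,0,1],
)

```text
clock: 4.28
eef_pos: [447.0, 7.1, 41.5]
eef_rot: [3.142, -0.0, 2.885]
wrist_force: [0.6, -0.4, -0.6]
finger_gap: 33.8
finger_force: 24.9
```

Request:
step_arm(
  series=[0,0,30,0,1,0,0,38,0,1,0,0,30,0,1,17.6,-22.3,0,-0.122,1,17.6,-22.3,0,-0.122,1,17.6,-22.3,0,-0.122,1,17.6,-22.3,0,-0.122,1,17.6,-22.3,0,-0.122,1,17.6,-22.3,0,-0.122,1,17.6,-22.3,0,-0.122,1,17.6,-22,0,-0.12,1,0,0,0,0,1,0,0,-35,0,1,0,0,-25,0,1,0,0,-15,0,1,0,0,-8,0,1,0,0,-3,0,1,0,0,0,0,1,0,0,0,0,1],
)

```text
clock: 6.65
eef_pos: [588.0, -171.1, 54.2]
eef_rot: [3.141, 0.001, 1.911]
wrist_force: [-0.2, 0.4, -0.1]
finger_gap: 33.6
finger_force: 24.9
```

Request:
step_arm(
  series=[0,0,-3,0,1,0,0,-1.3,0,1,0,0,0,0,1,0,0,0,0,0.3,0,0,0,0,0.3,0,0,0,0,0.3,0,0,0,0,0.3,0,0,20,0,0.3,0,0,40,0,0,0,0,40,0,0,0,0,20,0,0,0,0,0,0,0],
)

```text
clock: 8.15
eef_pos: [588.4, -171.2, 171.9]
eef_rot: [3.138, 0.003, 1.911]
wrist_force: [-0.0, 0.8, 0.7]
finger_gap: 93.7
finger_force: 0.0
```

```bash
cat > chk.py <<'E'
import sys
from h import *
i,p,d=grab('wrist'); X=wcloud(i,d)
if len(sys.argv)>5: cv2.imwrite(sys.argv[5],p)
x,y,lo,hi=map(float,sys.argv[1:5]); print('wrist',boxes(X,lo,hi,(x,y),60))
i,p,d=grab('scene'); print('scene',boxes(cloud(i,d),lo,hi,(x,y),60))
if len(sys.argv)>5: cv2.imwrite(sys.argv[5].replace('.','s.'),p)
E
python3 chk.py 588 -171 56 74 pics/g.png
```

```text
wrist [ 587.7 -169.3   34.7   62.9   19.6   58.6 2337. ]
scene [ 589.1 -170.9   36.4   66.3   17.2   60.7  269. ]
```

View pics/g.png

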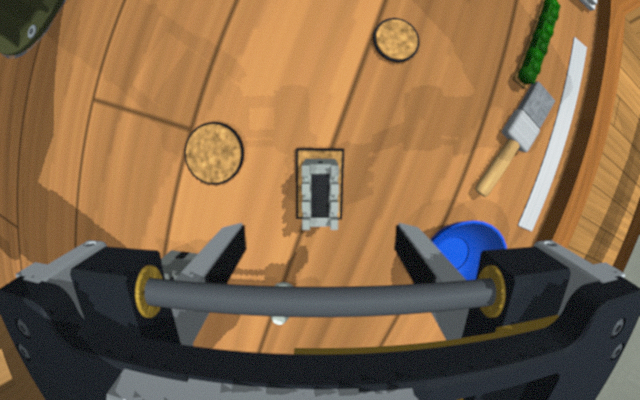

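The gatehouse stands at (320,188), square inside its outline. Now the drum.

Request:
step_arm(
  series=[3.6,47,0,-0.069,0,3.6,47,0,-0.069,0,3.6,47,0,-0.069,0,3.6,47,0,-0.069,0,3.6,47,0,-0.069,0,3.6,47,0,-0.069,0,3.6,47,0,-0.069,0,3.6,47,0,-0.069,0,3.6,47,0,-0.069,0,3.6,47,0,-0.069,0,0,0,-30,0,0,0,0,-30,0,0,0,0,0,0,0],
)

```text
clock: 9.88
eef_pos: [622.3, 298.4, 105.8]
eef_rot: [-3.137, 0.004, 1.221]
wrist_force: [-1.0, 0.6, 0.7]
finger_gap: 93.9
finger_force: 0.0
```

```bash
python3 chk.py 625 299 46 66 pics/d.png
```

```text
wrist [ 624.3  301.    52.7   53.3   10.7   50.8 3708. ]
scene [625.2 299.4  53.1  52.6  44.3  51.3 496. ]
```

View pics/d.png

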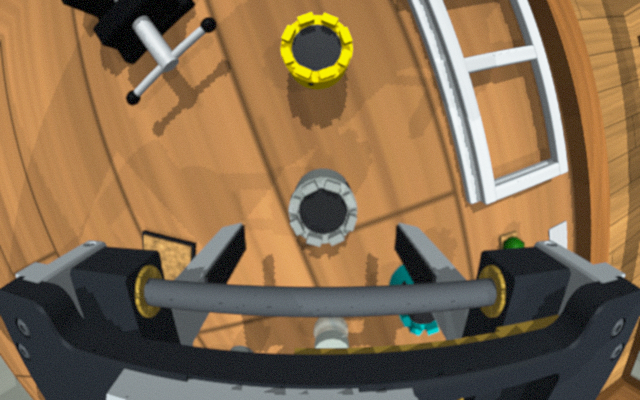

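The drum sits centred between the fingers at (323,212), with teal clear at (415,300) and yellow at (317,48) off the closing line.

Request:
step_arm(
  series=[2,1,-25,0,0,0,0,-20,0,0,0,0,-12,0,0,0,0,-8,0,0,0,0,0,0,0,0,0,0,0,1,0,0,0,0,1,0,0,0,0,1,0,0,0,0,1,0,0,0,0,1,0,0,0,0,1],
)

```text
clock: 11.35
eef_pos: [625.8, 300.0, 44.4]
eef_rot: [3.142, -0.0, 1.221]
wrist_force: [-0.4, 0.1, 1.3]
finger_gap: 53.5
finger_force: 25.0
```

Request:
step_arm(
  series=[0,0,30,0,1,0,0,45,0,1,0,0,35,0,1,-13.9,-39.6,0,0,1,-13.9,-39.6,0,0,1,-13.9,-39.6,0,0,1,-13.9,-39.6,0,0,1,-13.9,-39.6,0,0,1,-13.9,-39.6,0,0,1,-13.9,-39.6,0,0,1,-13.9,-39.6,0,0,1,-13.9,-39.6,0,0,1,-13.9,-39.6,0,0,1,-13.9,-39.6,0,0,1,-13.9,-39.9,0,0,1,0,0,-30,0,1,0,0,-30,0,1,0,0,-20,0,1,0,0,0,0,1,0,0,0,0,1],
)

```text
clock: 13.85
eef_pos: [459.4, -175.7, 75.1]
eef_rot: [3.141, 0.0, 1.221]
wrist_force: [-1.0, -0.1, -1.1]
finger_gap: 53.1
finger_force: 25.0
```

Release here opens to 94 mm; the nearest neighbour (gatehouse) is clear.

Request:
step_arm(
  series=[0,0,-12,0,1,0,0,-8,0,1,0,0,-2,0,1,0,0,0,0,1,0,0,0,0,1,0,0,0,0,0,0,0,0,0,0,0,0,0,0,0,0,0,0,0,0,0,0,20,0,0,0,0,40,0,0,0,0,40,0,0,0,0,0,0,0],
)

```text
clock: 15.48
eef_pos: [460.1, -176.1, 154.9]
eef_rot: [3.136, 0.0, 1.221]
wrist_force: [0.0, 0.5, -0.2]
finger_gap: 93.7
finger_force: 0.0
```

```bash
python3 chk.py 459 -175 54 74 pics/d2.png; python3 chk.py 457 -333 50 70
```

```text
wrist [ 458.2 -174.9   52.7   53.1    9.5   58.8 2726. ]
scene [ 459.3 -175.3   56.8   50.3   53.    60.4  257. ]
wrist [ 456.5 -332.1   44.5   46.5   15.    55.1 1283. ]
scene [ 456.4 -332.9   48.6   46.9   15.8   57.   185. ]
```

View pics/d2.png

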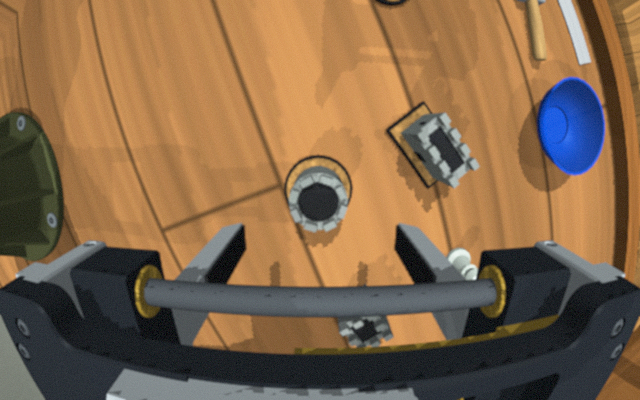

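The drum stands on its base at (320,195), and the pawn is undisturbed at (460,262). Now the keep.

Request:
step_arm(
  series=[-0.7,-31.3,0,0.122,0,-0.7,-31.3,0,0.122,0,-0.7,-31.3,0,0.122,0,-0.7,-31.3,0,0.122,0,-0.7,-31.3,0,0.122,0,0,0,0,0,0,0,0,-40,0,0,0,0,-35,0,0,0,0,-22,0,0,0,0,-13,0,0,0,0,0,0,0,0,0,0,0,1,0,0,0,0,1,0,0,0,0,1,0,0,0,0,1,0,0,0,0,1,0,0,0,0,1,0,0,0,0,1],
)

```text
clock: 17.92
eef_pos: [455.5, -332.0, 42.3]
eef_rot: [3.141, 0.0, 1.831]
wrist_force: [-0.2, 0.4, 0.3]
finger_gap: 43.7
finger_force: 25.0
```

Request:
step_arm(
  series=[0,0,30,0,1,0,0,50,0,1,0,0,40,0,1,-1.1,44.2,0,0.055,1,-1.1,44.2,0,0.055,1,-1.1,44.2,0,0.055,1,-1.1,44.2,0,0.055,1,-1.1,44.2,0,0.055,1,-1.1,44.2,0,0.055,1,-1.1,44.2,0,0.055,1,-1.1,44.2,0,0.055,1,-1.1,44.2,0,0.055,1,-1.1,44.2,0,0.055,1,-1.1,44.2,0,0.055,1,-1.1,44.2,0,0.055,1,-1.1,44.2,0,0.055,1,-1.1,44.4,0,0.055,1,0,0,-30,0,1,0,0,-30,0,1,0,0,0,0,1],
)

```text
clock: 20.42
eef_pos: [439.0, 286.4, 100.5]
eef_rot: [-3.138, -0.002, 2.601]
wrist_force: [-0.9, -0.4, -1.5]
finger_gap: 43.8
finger_force: 25.0
```

Request:
step_arm(
  series=[0,0,-25,0,1,0,0,-15,0,1,0,0,-8,0,1,0,0,0,0,1,0,0,0,0,1],
)

```text
clock: 21.05
eef_pos: [440.4, 287.2, 55.0]
eef_rot: [3.141, 0.0, 2.601]
wrist_force: [-0.1, -0.1, -1.4]
finger_gap: 44.0
finger_force: 25.0
```

Request:
step_arm(
  series=[0,0,-3,0,1,0,0,-1,0,1,0,0,0,0,1,0,0,0,0,0,0,0,0,0,0,0,0,0,0,0,0,0,0,0,0,0,0,20,0,0,0,0,40,0,0,0,0,50,0,0,0,0,0,0,0],
)

```text
clock: 22.42
eef_pos: [441.4, 287.8, 163.8]
eef_rot: [3.136, 0.003, 2.601]
wrist_force: [-0.0, -0.3, -1.1]
finger_gap: 94.1
finger_force: 0.0
```

```bash
python3 chk.py 440 287 58 76 pics/k.png; python3 chk.py 464 145 56 76
```

```text
wrist [ 441.1  287.    43.6   44.7   59.2   62.8 2313. ]
scene [441.6 286.1  45.5  45.9  59.   64.1 384. ]
wrist [465.5 161.6   6.3   6.8  54.5  59.1  26. ]
scene [465.7 145.1  32.4  33.4  27.6  61.9 151. ]
```

View pics/k.png

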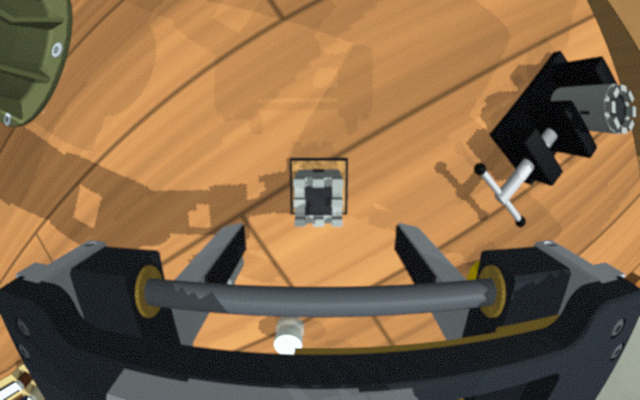

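The keep stands square on its base at (320,195). Turret next.

Request:
step_arm(
  series=[4.8,-28.3,0,0,0,4.8,-28.3,0,0,0,4.8,-28.3,0,0,0,4.8,-28.3,0,0,0,4.8,-28.3,0,0,0,0,0,0,0,0,0,0,-40,0,0,0,0,-35,0,0,0,0,-25,0,0,0,0,-15,0,0,0,0,0,0,0,0,0,0,0,1,0,0,0,0,1,0,0,0,0,1,0,0,0,0,1,0,0,0,0,1,0,0,0,0,1,0,0,0,0,1],
)

```text
clock: 24.88
eef_pos: [464.1, 145.5, 45.2]
eef_rot: [-3.142, 0.0, 2.601]
wrist_force: [-0.1, -0.6, 0.2]
finger_gap: 33.2
finger_force: 25.0
```

Request:
step_arm(
  series=[0,0,30,0,1,0,0,45,0,1,0,0,30,0,1,18.6,-15.9,0,0,1,18.6,-15.9,0,0,1,18.6,-15.9,0,0,1,18.6,-15.9,0,0,1,18.6,-15.9,0,0,1,18.6,-15.9,0,0,1,18.6,-15.9,0,0,1,18.7,-15.9,0,0,1,0,0,0,0,1,0,0,-35,0,1,0,0,-30,0,1,0,0,-18,0,1,0,0,-9,0,1,0,0,0,0,1,0,0,0,0,1],
)

```text
clock: 27.12
eef_pos: [613.5, 18.3, 59.3]
eef_rot: [3.141, 0.001, 2.601]
wrist_force: [-0.5, 0.4, -2.1]
finger_gap: 33.4
finger_force: 25.0
```

Request:
step_arm(
  series=[0,0,-4,0,1,0,0,-1.3,0,1,0,0,0,0,1,0,0,0,0,0,0,0,0,0,0,0,0,0,0,0,0,0,0,0,0,0,0,20,0,0,0,0,40,0,0,0,0,50,0,0,-40,0,50,0,0,-40,0,50,0,0,0,0,0,0,0,0,0,0,0,0],
)

```text
clock: 28.88
eef_pos: [534.9, 18.3, 261.0]
eef_rot: [3.141, 0.001, 2.601]
wrist_force: [0.2, 0.6, -0.5]
finger_gap: 94.1
finger_force: 0.0
```

```bash
python3 chk.py 613 18 64 84 pics/t.png; python3 chk.py 588 -171 54 74;python3 chk.py 459 -175 54 74;python3 chk.py 440 287 58 76; python3 chk.py 592 -320 50 70; python3 chk.py 582 156 36 50; python3 -c "
from h import *;print(manip.read_state()['clock'])"
```

```text
wrist [611.4  19.6  33.6  32.3  21.2  69.1 560. ]
scene [613.6  18.8  31.6  32.4   9.3  70.7 153. ]
wrist [ 590.8 -150.9   18.8   35.    26.5   58.5  230. ]
scene [ 588.9 -170.6   37.2   65.1   20.8   60.2  292. ]
wrist [ 457.9 -174.7   52.5   53.5   20.2   58.9 1105. ]
scene [ 459.  -175.8   53.4   50.7   53.3   59.9  250. ]
wrist [ 441.2  287.    46.2   45.8   58.7   63.5 1057. ]
scene [441.8 285.4  46.5  45.5  59.2  63.9 386. ]
wrist None
scene [ 593.3 -317.1   16.5   19.7   64.6   57.4   46. ]
wrist [581.2 157.9  34.3  34.   26.6  44.8 535. ]
scene [582.7 157.2  34.1  33.9   1.2  44.8 171. ]
29.475
```

View pics/ts.png

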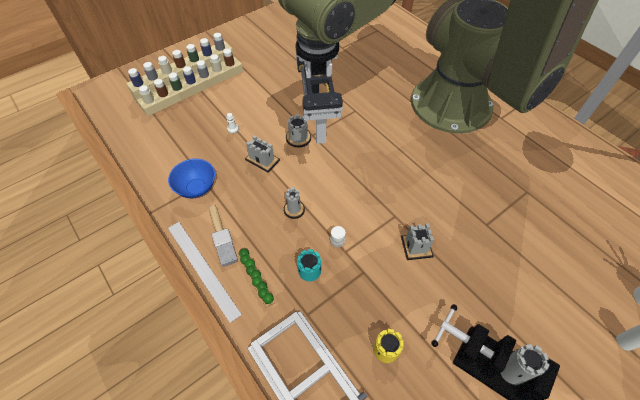

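All four sections stand centred on their bases: (297,130), (262,153), (293,203) and (418,240). The pawn at (232,122) and the pot at (338,235) are unmoved, and the gripper is empty and clear.

```bash
python3 -c "
from cell import manip;print(manip.sign_off())"
```

```text
the job is handed in; nothing more can be done
None
```

I handed the job in at about 29 s. By my last camera check, all four sections stood upright and within about 2 mm of centre on their own bases, with the square and oblong ones parallel to within about 2°. The pawn and pot had not moved, and everything was released; the hand-in did not report a verdict.

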